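# Set both slide vents of a fruiting cabinet to half open

### The arm

A 6-joint arm with a two-finger parallel gripper is mounted at the origin on the work surface. World frame = base frame: x ahead of the robot, y to its left, z up, the work surface at z = 0. Lengths are in m, angles in rad, forces in N, time in s.
With the tool pointing down it reaches from about 0.275 to 0.725 m from the base axis. Payload 15.9 kg.
Tool frame: the origin (TCP) lies where the fingers leave the gripper's body, on its centre line; the fingertips stand 73 mm ahead of it and the grasp point (between the pads) lies 54 mm ahead of it (manip.pinch_z is the distance from the TCP to the grasp point, in m); z points along the fingers, y is the direction in which the jaws open and shut (so a half turn about z gives the same grasp; the last joint's range is limited). The gripper opens to 85 mm and grips with 20 to 120 N. Pads are 22 mm wide; open, the fingers measure 114 mm over their backs; the gripper's body (76 mm by 85 mm) begins 54 mm behind the grasp point. The pads swing forward as they close: fully open they stand 13 mm farther back than shut.
Start: joints at [1.173, 0.213, -0.034, 1.323, 0, 1.571], TCP at [0.194, 0.461, 0.304] pointing down, gripper open.
Joint ranges: [-2.98, 2.98], [-0.74, 1.72], [-1.14, 1.35], [-2.1, 2.04], [-1.57, 1.44], [-3.14, 3.14]. Speed limits (rad/s): [1.89, 1.89, 2.39, 2.57, 3.14, 3.14].

### API

Orientations are given as a unit quaternion [x, y, z, w].
In Python, from cell import observe, imaging, manip gives the robot as it stands.
- The arm moves only by the tool send_rows, never from a script. Its argument "moves" is a list of rows, each an object of numbers: "dx", "dy", "dz": the shift along the world's x, y, z in m; "spin": the turn about the world's z in degrees. A call has exactly 10 rows; each row shifts and turns the pose as measured when the row begins; what a row does not reach is not made up. A row lasts 1/12 s, in which the tool goes at most 41.7 mm and 7.16 degrees, less where a joint would pass 70% of its speed; a pose out of reach is approached as far as the arm can. A call is refused whole if a number of a shift passes 0.0417 or a number of a turn 7.16, either way. A call with a gripper value outside its range is refused whole. "gripper" is the closure in counts, from 0 (fully open) to 255 (shut), set as the call begins (left out, the last holds). The fingers move at their own pace and stop on an object; "newtons" is the grip in N (left out, the last holds). Time passes only in rows, so rows that do not move let the fingers close, or fill a call up. It gives the time, the measured TCP pose, the force and the opening at its end, in the units of the state.
- observe(): the state, without advancing time (a new reading comes with each control period).
- imaging.grab_frame(name): name is "scene" or "top"; returns a dict with "pixels" (480x640x3 uint8, red, green, blue), "fx", "fy", "cx", "cy" (pixels), "camera_from_world" (4x4, takes a point from world to camera coordinates). Camera axes: x right, y down, z forward; pixel columns grow to the right and rows downward; lengths in m; the calibration is good to about 2 mm. A picture is of the moment at which its call begins. There is no depth.
- manip.finish_job(): hands the job in, once; it reports no verdict.
The state is a dict: "time": time; "q": joint angles; "joint_velocities": joint speeds; "tau": joint torques, N m; "ee_pos": TCP position; "tcp_rot": TCP orientation; "ft_force": force on the tool from outside, world axes, zero at the start; "ft_torque": the same for the moment, N m; "grip_width": opening from 0.0 (shut) to 1.0 (fully open).
Only numpy, scipy, OpenCV 4.12 (cv2) and the standard library are available. Lean on these libraries where they do the work, as an engineer would, in place of code of your own. Each camera call takes 0.05 s, during which the arm holds its last target. There are 200 camera calls.

### The job

Set both slide vents on the lid of the mushroom fruiting cabinet to half open: with the fingertips, gently push each shutter by its upturned lip along its track, from whichever side is needed, until it drops into its middle click stop and stays there. Only push: do not pinch a lip between the fingers, and leave everything on the lid and the bench where it stands.

Things in the scene. Friction and masses are not known exactly. Their poses are not given: they have to be found in the camera images.
- cabinet: fixed fruiting cabinet: white tray, clear walls, flat white lid, 320 (x) x 520 (y) mm, lid top 200 mm above the bench; origin on the bench under its centre. Two identical slide vents sit on the lid, 300 mm apart along the cabinet's y axis. Other bench equipment stands at the back and far sides, all lower than the lid's lips
- vent_a: one of two identical metal slide vents, at either end of the lid (may have swapped ends with vent_b): fixed flange 220 (x) x 123 (y) x 4 mm, two 12 mm high guide channels along x at y = +/-45 mm. Origin on the lid under the flange's middle; +x = the way the shutter slides open, z up. Along its +y edge a strip has three V notches 45 mm apart: the click stops shut, half, full open
- shutter_a (a joint): slide of vent_a's shutter in m: 0 = shut stop, 0.045 = half-open (middle) stop, 0.090 = full-open stop; found shut or less than a third open (joint 0 to 0.028). About 2 N slides it between stops; within 6 mm of a stop its spring ball pulls it in by itself (the push drops to nothing); about 7 N pushes it out of a stop
- shutter_a_lip (a point): middle of the top edge of the upturned metal lip at the +x end of vent_a's shutter: 60 mm wide across the slide (y), 8 mm thick (x), top 32 mm above the shutter plate and 40 mm above the lid; the plate runs 100 mm to -x of it. A round catch housing, 16 mm across, top 34 mm above the lid, rides along 46 mm to -x and 58 mm to +y of it. Push at mid-lip
- vent_a_half (a point): where shutter_a_lip is when the shutter is seated in its half-open stop; fixed to vent_a
- vent_b: one of two identical metal slide vents, at either end of the lid (may have swapped ends with vent_a): fixed flange 220 (x) x 123 (y) x 4 mm, two 12 mm high guide channels along x at y = +/-45 mm. Origin on the lid under the flange's middle; +x = the way the shutter slides open, z up. Along its +y edge a strip has three V notches 45 mm apart: the click stops shut, half, full open
- shutter_b (a joint): slide of vent_b's shutter in m: 0 = shut stop, 0.045 = half-open (middle) stop, 0.090 = full-open stop; found full open or more than two thirds open (joint 0.062 to 0.090). About 2 N slides it between stops; within 6 mm of a stop its spring ball pulls it in by itself (the push drops to nothing); about 7 N pushes it out of a stop
- shutter_b_lip (a point): middle of the top edge of the upturned metal lip at the +x end of vent_b's shutter: 60 mm wide across the slide (y), 8 mm thick (x), top 32 mm above the shutter plate and 40 mm above the lid; the plate runs 100 mm to -x of it. A round catch housing, 16 mm across, top 34 mm above the lid, rides along 46 mm to -x and 58 mm to +y of it. Push at mid-lip
- vent_b_half (a point): where shutter_b_lip is when the shutter is seated in its half-open stop; fixed to vent_b
- hygrometer: white digital hygrometer, 60 x 74 x 18 mm, lying loose on the cabinet lid between the vents; origin under its centre
- culture_dish: round clear lidded culture dish, 94 mm across, 16 mm high, loose on the cabinet lid between the vents; origin under its centre
- sprayer: white mist sprayer, 80 mm across, 218 mm high, loose on the bench to the right of the cabinet; origin under its centre
- punnet: clear punnet with mushrooms, 130 x 170 x 50 mm (mushrooms to 90 mm), loose on the bench to the left of the cabinet; origin under its centre
- tape_roll: roll of packing tape lying flat, 104 mm across, 48 mm high, loose on the bench to the right of the cabinet; origin under its centre
- brush: wooden-handled brush, 200 mm long, loose on the bench to the left of the cabinet; origin under its middle
- spawn_jar: jar of spawn, 84 mm across, 130 mm high, loose on the bench to the right of the cabinet; origin under its centre
- marker: black marker pen, 125 mm long, 12 mm thick, loose on the bench at the right; origin under its middle

How it is judged:
At the end, for the whole second after the job is handed in: Both shutters rest in the half-open stop (joint value 0.045 m within 3 mm, not moving), and every loose thing is within 20 mm of where it stood (value of joint shutter_a between 0.042 and 0.048 m and velocity of joint shutter_a between -0.005 and 0.005 m/s and value of joint shutter_b between 0.042 and 0.048 m and velocity of joint shutter_b between -0.005 and 0.005 m/s and distance of each of hygrometer, culture_dish, sprayer, punnet, tape_roll, brush, spawn_jar, marker from where it was at the start of the episode below 0.02 m); the robot touches nothing.
It fails at once if a lip is pinched: pressed on its two opposite faces at once ((contact force between the fingers and shutter_a_c0 above 3 N and contact force between the fingers and shutter_a_c1 above 3 N) or (contact force between the fingers and shutter_b_c0 above 3 N and contact force between the fingers and shutter_b_c1 above 3 N)).
It fails at once if a shutter is pushed harder than 30 N (contact force between any of the fingers, the arm and shutter_a above 30 N or contact force between any of the fingers, the arm and shutter_b above 30 N).
It fails at once if a loose thing on the lid or bench is lifted, carried or pushed away (moved more than 20 mm) (distance of any of hygrometer, culture_dish, sprayer, punnet, tape_roll, brush, spawn_jar, marker from where it was at the start of the episode above 0.02 m).
It also fails if it takes over 43 s, if anything falls off the work surface, if the arm or the gripper's body presses on something with over 40 N, if the wrist force passes 120 N, or if a joint passes its speed limit or range.

## Working session

There is one attempt and no reset: what is moved stays moved. The work goes in short steps, Python scripts to look and compute and a tool call to move; the robot and the scene stay as the last step left them, time stands still between calls to the robot, and variables do not carry over. Pictures are saved under pics/ and viewed, about 8 in all and at most 12, crops included, and the job is handed in when it is done.

Besides the shell and the picture viewer there is one more tool, called after "Call:" as a command line: name --argument value ..., lists and objects as JSON in quotes. send_rows: Moves the arm, as the interface text tells. Its arguments: {"type":"object","properties":{"moves":{"type":"array","items":{"type":"object","properties":{"dx":{"type":"number"},"dy":{"type":"number"},"dz":{"type":"number"},"spin":{"type":"number"}}}},"gripper":{"type":"number"},"newtons":{"type":"number"}},"required":["moves"]}

```bash
ls; mkdir -p pics
cat > h.py <<'E'
import numpy as np, cv2
from cell import observe, imaging, manip
def grab(n,f):
    d=imaging.grab_frame(n); cv2.imwrite('pics/'+f,d['pixels'][:,:,::-1]); np.savez('pics/'+f+'.npz',**d); return d
def ray(d,u,v,z):
    M=np.array(d['camera_from_world']);R,t=M[:3,:3],M[:3,3];o=-R.T@t
    r=R.T@np.array([(u-d['cx'])/d['fx'],(v-d['cy'])/d['fy'],1]);return o+r*(z-o[2])/r[2]
def proj(d,p):
    M=np.array(d['camera_from_world']);c=M[:3,:3]@p+M[:3,3];return d['fx']*c[0]/c[2]+d['cx'],d['fy']*c[1]/c[2]+d['cy']
E
python3 - <<'E'
from h import *
for n in('top','scene'):
    d=grab(n,n+'0.png');M=np.array(d['camera_from_world']);print(n,d['fx'],-M[:3,:3].T@M[:3,3],M.round(3).tolist())
print(observe())
E
```

```text
pics
top 516.4224332101336 [ 0.2657994  -0.0059354   1.77899379] [[-0.021, -1.0, 0.001, -0.002], [-0.99, 0.02, -0.137, 0.507], [0.137, -0.004, -0.991, 1.726], [0.0, 0.0, 0.0, 1.0]]
scene 440.14824160461285 [ 1.34068885 -0.35506269  0.90638107] [[0.35, 0.937, 0.014, -0.149], [0.578, -0.204, -0.79, -0.132], [-0.737, 0.284, -0.613, 1.645], [0.0, 0.0, 0.0, 1.0]]
{'time': 0.1, 'q': array([ 1.17295481e+00,  2.13306518e-01, -3.49739962e-02,  1.32348949e+00,
       -6.38626032e-06,  1.57076282e+00]), 'joint_velocities': array([ 0.00085708, -0.00111344,  0.00235131,  0.00130715,  0.00104938,
       -0.0015233 ]), 'tau': array([ 1.09479857e-03, -6.87248969e+01,  4.87806451e+01,  1.21595597e-02,
        1.02295105e-04, -2.84453898e-05]), 'ee_pos': array([0.19362934, 0.46074266, 0.30347469]), 'tcp_rot': array([ 1.97595036e-01,  9.80283614e-01, -4.77869657e-04, -9.30831193e-05]), 'ft_force': array([ 0.43196547, -0.75002444, -0.00080382]), 'ft_torque': array([-0.0087755 ,  0.05500829, -0.00386951]), 'grip_width': 1.002084052290802}
```

View pics/top0.png

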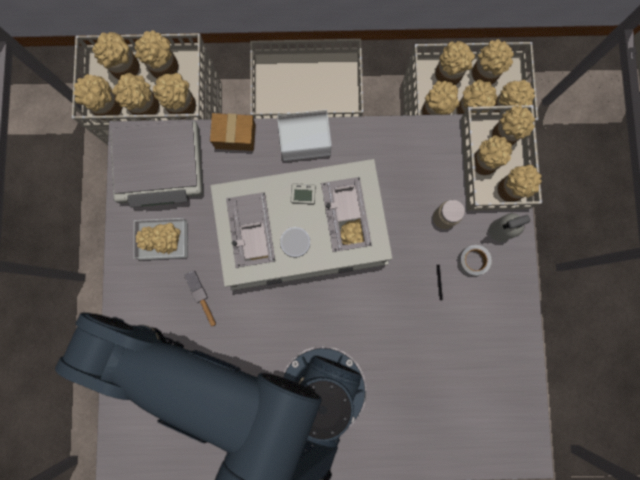

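View pics/scene0.png

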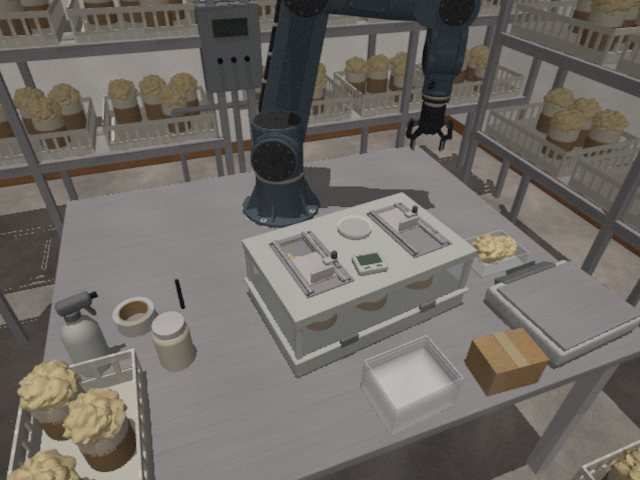

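Top view: cabinet around (300,220), vents at (250,228) and (347,213), with the hygrometer (303,194) and dish (295,243) between them. I'll zoom in on both.

Run:
```python
import cv2
a=cv2.imread('pics/top0.png')[150:295,205:395];cv2.imwrite('pics/tz.png',cv2.resize(a,None,fx=4.1,fy=4.1,interpolation=cv2.INTER_CUBIC))
a=cv2.imread('pics/scene0.png')[190:300,260:460];cv2.imwrite('pics/sz.png',cv2.resize(a,None,fx=4,fy=4,interpolation=cv2.INTER_CUBIC))
```

```text
(no output)
```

View pics/tz.png

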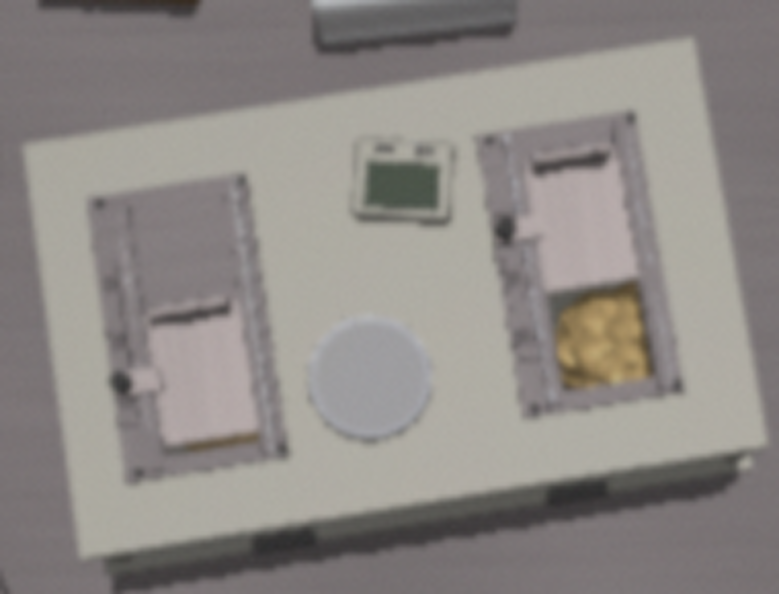

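View pics/sz.png

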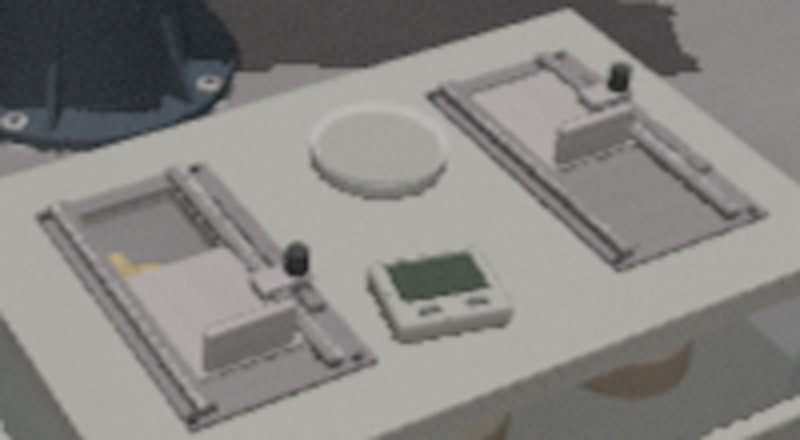

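Run:
```python
from h import *
d=dict(np.load('pics/top0.png.npz'));d0=dict(np.load('pics/scene0.png.npz'))
T=lambda u,v,z:ray(d,205-.38+u/4.1,150-.38+v/4.1,z)
S=lambda u,v,z:ray(d0,260-.38+u/4,190-.38+v/4,z)
for n,c,lip,cat,s in(('A',[(97,203),(241,180),(282,453),(136,475)],[(148,308),(229,292)],(121,383),([(555,60),(762,213),(626,267),(437,93)],[(557,131),(633,103)],(620,67))),
               ('B',[(490,138),(632,117),(678,388),(532,410)],[(529,156),(608,145)],(505,229),([(196,170),(372,360),(195,425),(45,213)],[(204,332),(296,306)],(297,246)))):
    for nm,F,cc,l,k in(('top',T,c,lip,cat),('scene',S,*s)):
        P=np.array([F(*q,.204)[:2] for q in cc])
        ax=(P[0]+P[1]-P[2]-P[3])/2 if nm=='top' else (P[1]+P[2]-P[0]-P[3])/2
        L=np.linalg.norm(ax);ax/=L;ay=np.array([-ax[1],ax[0]]);O=P.mean(0)
        lp=np.mean([F(*q,.24) for q in l],0)[:2];kp=F(*k,.234)[:2]
        print(n,nm,'O',O.round(4),'yaw',np.degrees(np.arctan2(ax[1],ax[0])).round(2),'len',L.round(4),'lip',lp.round(4),'rel',((lp-O)@ax).round(4),((lp-O)@ay).round(4),'catch rel',((kp-O)@ax).round(4),((kp-O)@ay).round(4))
```

```text
A top O [0.5175 0.2101] yaw 8.14 len 0.2104 lip [0.5316 0.2054] rel 0.0132 -0.0066 catch rel -0.0389 0.0519
A scene O [0.5214 0.2143] yaw 9.22 len 0.2133 lip [0.5287 0.2087] rel 0.0063 -0.0067 catch rel -0.0398 0.053
B top O [ 0.5608 -0.0878] yaw 7.53 len 0.211 lip [ 0.6386 -0.0775] rel 0.0785 -0.0 catch rel 0.028 0.0556
B scene O [ 0.5625 -0.0824] yaw 8.5 len 0.2142 lip [ 0.6407 -0.0783] rel 0.078 -0.0074 catch rel 0.0274 0.0532
```

Closing the gripper and moving over vent A's plate, behind its lip. The yaw is about 8.2°, and the jaw axis will be across the slide.

Call:
send_rows --moves '[{"dx": 0.025, "dy": -0.02, "dz": 0.008, "spin": 3}, {"dx": 0.03, "dy": -0.025, "dz": 0.008, "spin": 3}, {"dx": 0.03, "dy": -0.025, "dz": 0.008, "spin": 3}, {"dx": 0.03, "dy": -0.025, "dz": 0.008, "spin": 3}, {"dx": 0.03, "dy": -0.025, "dz": 0.008, "spin": 3}, {"dx": 0.03, "dy": -0.025, "dz": 0, "spin": 3}, {"dx": 0.03, "dy": -0.025, "dz": 0, "spin": 3}, {"dx": 0.03, "dy": -0.025, "dz": 0, "spin": 3}, {"dx": 0.03, "dy": -0.025, "dz": 0, "spin": 3}, {"dx": 0.02, "dy": -0.02, "dz": 0, "spin": 3}]' --gripper 255 --newtons 20

```text
time: 0.93
ee_pos: [0.4841, 0.2101, 0.3426]
tcp_rot: [-0.079, 0.997, -0.003, -0.001]
ft_force: [0.7, 0.3, 0.0]
grip_width: 0.004
```

Call:
send_rows --moves '[{"dx": 0.005, "dy": -0.002, "dz": 0, "spin": -0.5}, {"dx": 0.004, "dy": -0.002, "dz": -0.005}, {"dz": -0.008}, {"dz": -0.008}, {"dz": -0.007}, {"dz": -0.006}, {"dz": -0.004}, {"dz": -0.002}, {}, {}]'

```text
$.moves[1]: bad value
```

Run:
```python
from h import *
s=observe();print(s['ee_pos'],s['ft_force'],s['tcp_rot'])
d=grab('scene','s1.png')
a=d['pixels'][150:300,250:470,::-1];cv2.imwrite('pics/s1z.png',cv2.resize(a,None,fx=3.6,fy=3.6,interpolation=cv2.INTER_CUBIC))
```

```text
[0.484137   0.21013522 0.34255556] [0.66501611 0.31346698 0.04670098] [-7.94818850e-02  9.96831788e-01 -2.83606107e-03 -9.86654873e-04]
```

View pics/s1z.png

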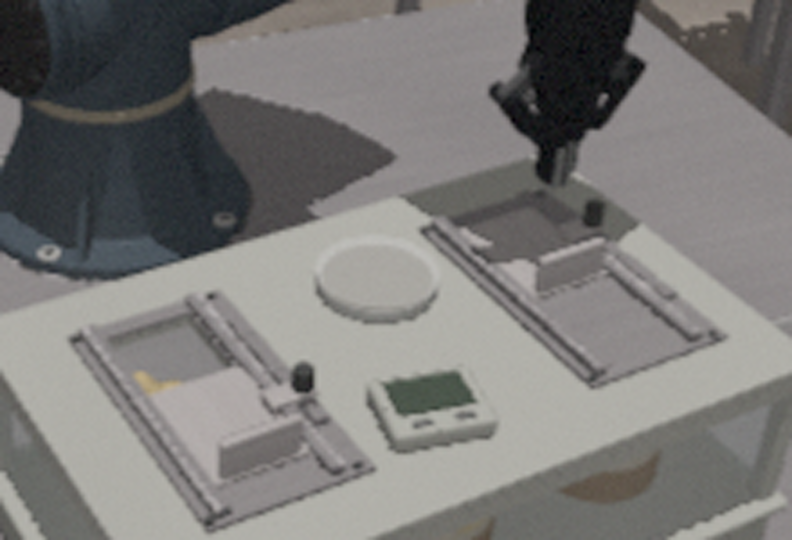

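The move was refused because every row needs all of its keys. The picture shows the closed fingers high at crop (557,175), behind lip A at (572,262). I'll resend with full rows.

Call:
send_rows --moves '[{"dx": 0.005, "dy": -0.002, "dz": 0, "spin": -0.5}, {"dx": 0.004, "dy": -0.002, "dz": -0.005, "spin": 0}, {"dx": 0, "dy": 0, "dz": -0.008, "spin": 0}, {"dx": 0, "dy": 0, "dz": -0.008, "spin": 0}, {"dx": 0, "dy": 0, "dz": -0.008, "spin": 0}, {"dx": 0, "dy": 0, "dz": -0.007, "spin": 0}, {"dx": 0, "dy": 0, "dz": -0.005, "spin": 0}, {"dx": 0, "dy": 0, "dz": -0.003, "spin": 0}, {"dx": 0, "dy": 0, "dz": 0, "spin": 0}, {"dx": 0, "dy": 0, "dz": 0, "spin": 0}]'

```text
time: 1.82
ee_pos: [0.4936, 0.2046, 0.291]
tcp_rot: [-0.076, 0.997, -0.004, -0.003]
ft_force: [-0.1, 1.0, -0.1]
grip_width: -0.003
```

Call:
send_rows --moves '[{"dx": 0.002, "dy": 0.0003, "dz": 0.001, "spin": 0}, {"dx": 0.002, "dy": 0.0003, "dz": 0.001, "spin": 0}, {"dx": 0.002, "dy": 0.0003, "dz": 0, "spin": 0}, {"dx": 0.002, "dy": 0.0003, "dz": 0, "spin": 0}, {"dx": 0.002, "dy": 0.0003, "dz": 0, "spin": 0}, {"dx": 0.002, "dy": 0.0003, "dz": 0, "spin": 0}, {"dx": 0.002, "dy": 0.0003, "dz": 0, "spin": 0}, {"dx": 0.002, "dy": 0.0003, "dz": 0, "spin": 0}, {"dx": 0.002, "dy": 0.0003, "dz": 0, "spin": 0}, {"dx": 0.002, "dy": 0.0003, "dz": 0, "spin": 0}]'

```text
time: 2.65
ee_pos: [0.5159, 0.2081, 0.2948]
tcp_rot: [-0.076, 0.997, -0.004, -0.002]
ft_force: [-3.9, -0.6, 2.9]
grip_width: 0.002
```

Contact shows -3.9 N. Continuing the push.

Call:
send_rows --moves '[{"dx": 0.002, "dy": 0.0003, "dz": 0, "spin": 0}, {"dx": 0.002, "dy": 0.0003, "dz": 0, "spin": 0}, {"dx": 0.002, "dy": 0.0003, "dz": 0, "spin": 0}, {"dx": 0.002, "dy": 0.0003, "dz": 0, "spin": 0}, {"dx": 0.002, "dy": 0.0003, "dz": 0, "spin": 0}, {"dx": 0.002, "dy": 0.0003, "dz": 0, "spin": 0}, {"dx": 0.002, "dy": 0.0003, "dz": 0, "spin": 0}, {"dx": 0.002, "dy": 0.0003, "dz": 0, "spin": 0}, {"dx": 0.001, "dy": 0.0001, "dz": 0, "spin": 0}, {"dx": 0.001, "dy": 0.0001, "dz": 0, "spin": 0}]'

```text
time: 3.48
ee_pos: [0.5355, 0.2109, 0.2948]
tcp_rot: [-0.076, 0.997, -0.004, -0.003]
ft_force: [-2.9, -0.1, 1.9]
grip_width: 0.001
```

Run:
```python
from h import *
s=observe();print(s['ee_pos'],s['ft_force'])
```

```text
[0.53552724 0.21087042 0.29476874] [-2.9208243  -0.12496924  1.907307  ]
```

Call:
send_rows --moves '[{"dx": 0.001, "dy": 0.0001, "dz": 0, "spin": 0}, {"dx": 0.001, "dy": 0.0001, "dz": 0, "spin": 0}, {"dx": 0.001, "dy": 0.0001, "dz": 0, "spin": 0}, {"dx": 0.0005, "dy": 0.0001, "dz": 0, "spin": 0}, {"dx": 0.0005, "dy": 0.0001, "dz": 0, "spin": 0}, {"dx": 0, "dy": 0, "dz": 0, "spin": 0}, {"dx": 0, "dy": 0, "dz": 0, "spin": 0}, {"dx": 0, "dy": 0, "dz": 0, "spin": 0}, {"dx": 0, "dy": 0, "dz": 0, "spin": 0}, {"dx": 0, "dy": 0, "dz": 0, "spin": 0}]'

```text
time: 4.32
ee_pos: [0.5409, 0.2116, 0.2946]
tcp_rot: [-0.076, 0.997, -0.004, -0.002]
ft_force: [-0.0, 0.3, -0.3]
grip_width: -0.003
```

Call:
send_rows --moves '[{"dx": 0.0007, "dy": 0.0001, "dz": 0, "spin": 0}, {"dx": 0.0007, "dy": 0.0001, "dz": 0, "spin": 0}, {"dx": 0, "dy": 0, "dz": 0, "spin": 0}, {"dx": 0, "dy": 0, "dz": 0, "spin": 0}, {"dx": 0, "dy": 0, "dz": 0, "spin": 0}, {"dx": 0, "dy": 0, "dz": 0, "spin": 0}, {"dx": 0, "dy": 0, "dz": 0, "spin": 0}, {"dx": 0, "dy": 0, "dz": 0, "spin": 0}, {"dx": 0, "dy": 0, "dz": 0, "spin": 0}, {"dx": 0, "dy": 0, "dz": 0, "spin": 0}]'

```text
time: 5.15
ee_pos: [0.5425, 0.2118, 0.2946]
tcp_rot: [-0.076, 0.997, -0.004, -0.002]
ft_force: [0.5, -0.6, 0.5]
grip_width: 0.0
```

```bash
cat >> h.py <<'E'
u=np.array([.9898,.1426]);OA=np.array([.519,.212]);OB=np.array([.5615,-.085])
def catch(d,O):  # dark blob centroid near the catch track, cast at z=.232, rel along vent x
    g=d['pixels'].max(2);n=np.array([-u[1],u[0]]);best=[]
    m=np.zeros(g.shape,np.uint8)
    poly=np.array([proj(d,np.r_[O+u*a+n*b,z]) for a in(-.075,.075) for b in(.045,.066) for z in(.215,.24)],np.float32)
    cv2.fillConvexPoly(m,cv2.convexHull(poly).astype(np.int32),1)
    k=((g<70)&(m>0)).astype(np.uint8);nn,l,st,c=cv2.connectedComponentsWithStats(k)
    i=1+np.argmax(st[1:,4]);p=ray(d,*c[i],.226)[:2]-O
    return c[i].round(1),st[i,4],(p@u).round(4),(p@n).round(4)
E
python3 - <<'E'
from h import *
s=observe();print(s['ee_pos'],s['ft_force'])
d0=dict(np.load('pics/scene0.png.npz'));print(catch(d0,OA),catch(d0,OB))
d=grab('scene','s2.png');print(catch(d,OA),catch(d,OB))
a=d['pixels'][150:300,250:470,::-1];cv2.imwrite('pics/s2z.png',cv2.resize(a,None,fx=3.6,fy=3.6,interpolation=cv2.INTER_CUBIC))
E
```

```text
[0.54245261 0.21176953 0.29461985] [ 0.47644735 -0.60550612  0.50152401]
(array([414.1, 209.7]), np.int32(23), np.float64(-0.0344), np.float64(0.0511)) (array([333.7, 255.6]), np.int32(28), np.float64(0.0349), np.float64(0.0519))
(array([414.3, 207.9]), np.int32(306), np.float64(-0.0414), np.float64(0.057)) (array([333.7, 255.8]), np.int32(26), np.float64(0.0355), np.float64(0.0516))
```

View pics/s2z.png

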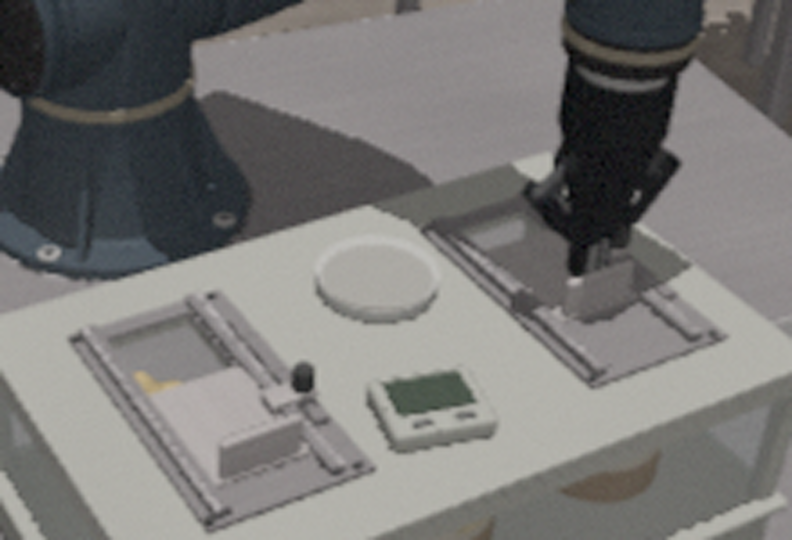

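The force stays at zero while advancing, and the lip has shifted to crop (600,290), so it has probably clicked in. Backing off and going up to check.

Call:
send_rows --moves '[{"dx": -0.01, "dy": -0.0014, "dz": 0, "spin": 0}, {"dx": -0.01, "dy": -0.0014, "dz": 0.005, "spin": 0}, {"dx": 0, "dy": 0, "dz": 0.02, "spin": 0}, {"dx": 0, "dy": 0, "dz": 0.02, "spin": 0}, {"dx": 0, "dy": 0, "dz": 0.015, "spin": 0}, {"dx": 0.015, "dy": -0.03, "dz": 0, "spin": 0}, {"dx": 0.015, "dy": -0.03, "dz": 0, "spin": 0}, {"dx": 0.015, "dy": -0.03, "dz": 0, "spin": 0}, {"dx": 0.015, "dy": -0.03, "dz": 0, "spin": 0}, {"dx": 0.01, "dy": -0.02, "dz": 0, "spin": 0}]'

```text
time: 6.03
ee_pos: [0.5878, 0.0674, 0.3618]
tcp_rot: [-0.08, 0.997, -0.003, -0.001]
ft_force: [0.3, -0.8, -0.1]
grip_width: -0.005
```

Run:
```python
from h import *
s=observe();print(s['ee_pos'],s['ft_force'])
d=grab('scene','s3.png');t=grab('top','t3.png')
a=cv2.resize(d['pixels'][180:280,340:460,::-1],None,fx=3.3,fy=3.3,interpolation=cv2.INTER_CUBIC)
b=cv2.resize(t['pixels'][185:285,220:340,::-1],None,fx=3.3,fy=3.3,interpolation=cv2.INTER_CUBIC)
cv2.imwrite('pics/c3.png',np.hstack([a,b]))
```

```text
[0.58784188 0.06736259 0.36180847] [ 0.29142197 -0.75598482 -0.07305076]
```

View pics/c3.png

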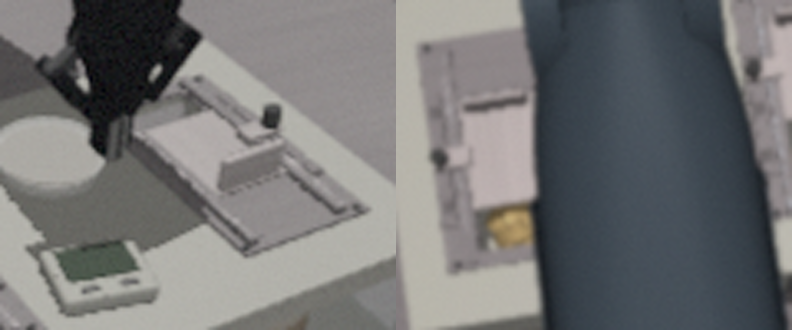

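Vent A's catch has moved up to crop (440,158) in the top view and the opening is about half uncovered. I'll quantify how far it moved.

Run:
```python
from h import *
def blob(d,x,y,r=7):
    g=d['pixels'].max(2).astype(float)[y-r:y+r+1,x-r:x+r+1];w=np.clip(np.median(g)*.75-g,0,None)
    Y,X=np.mgrid[y-r:y+r+1,x-r:x+r+1];return (X*w).sum()/w.sum(),(Y*w).sum()/w.sum()
L=lambda f:dict(np.load(f'pics/{f}.png.npz'))
n=np.array([-u[1],u[0]])
for nm,f,pt,O in(('A0','top0',(234,243),OA),('A1','t3',(233,233),OA),('B0','top0',(328,206),OB),('A0s','scene0',(415,208),OA),('A1s','s3',(422,214),OA),('B0s','scene0',(334,254),OB)):
    d=L(f);c=blob(d,*pt,5);p=ray(d,*c,.23)[:2]-O;print(nm,np.round(c,1),(p@u).round(4),(p@n).round(4))
```

```text
A0 [234.2 243.3] -0.0409 0.0508
A1 [232.7 232.7] -0.008 0.0506
B0 [327.7 205.7] 0.0277 0.0529
A0s [414.8 208.9] -0.0323 0.0509
A1s [421.7 215.4] 0.0018 0.0477
B0s [333.7 255.3] 0.0378 0.05
```

A moved about 34 mm. If A is at 45 mm, B sits at about 81 mm and A started at about 11 mm, which fits the task's ranges. Now moving to B's far side.

Call:
send_rows --moves '[{"dx": 0.012, "dy": -0.02, "dz": 0, "spin": -0.5}, {"dx": 0.014, "dy": -0.022, "dz": 0, "spin": 0}, {"dx": 0.014, "dy": -0.022, "dz": 0, "spin": 0}, {"dx": 0.014, "dy": -0.022, "dz": 0, "spin": 0}, {"dx": 0.014, "dy": -0.022, "dz": -0.003, "spin": 0}, {"dx": 0.008, "dy": -0.014, "dz": -0.003, "spin": 0}, {"dx": 0.003, "dy": -0.008, "dz": -0.003, "spin": 0}, {"dx": 0, "dy": 0, "dz": 0, "spin": 0}, {"dx": 0, "dy": 0, "dz": 0, "spin": 0}, {"dx": 0, "dy": 0, "dz": 0, "spin": 0}]'

```text
time: 6.97
ee_pos: [0.6661, -0.0638, 0.356]
tcp_rot: [-0.076, 0.997, -0.002, -0.0]
ft_force: [-0.3, 0.8, 0.2]
grip_width: -0.003
```

Call:
send_rows --moves '[{"dx": 0.005, "dy": -0.006, "dz": 0, "spin": 0}, {"dx": 0.001, "dy": -0.002, "dz": -0.005, "spin": 0}, {"dx": 0, "dy": 0, "dz": -0.008, "spin": 0}, {"dx": 0, "dy": 0, "dz": -0.01, "spin": 0}, {"dx": 0, "dy": 0, "dz": -0.01, "spin": 0}, {"dx": 0, "dy": 0, "dz": -0.01, "spin": 0}, {"dx": 0, "dy": 0, "dz": -0.008, "spin": 0}, {"dx": 0, "dy": 0, "dz": -0.005, "spin": 0}, {"dx": 0, "dy": 0, "dz": 0, "spin": 0}, {"dx": 0, "dy": 0, "dz": 0, "spin": 0}]'

```text
time: 7.8
ee_pos: [0.6684, -0.0616, 0.3006]
tcp_rot: [-0.08, 0.997, -0.002, 0.002]
ft_force: [0.1, -0.4, 0.2]
grip_width: 0.001
```

Run:
```python
from h import *
s=observe();print(s['ee_pos'],s['ft_force'],s['tcp_rot'])
d=grab('scene','s4.png')
a=d['pixels'][180:300,250:410,::-1];cv2.imwrite('pics/s4z.png',cv2.resize(a,None,fx=4,fy=4,interpolation=cv2.INTER_CUBIC))
```

```text
[ 0.66842921 -0.0616418   0.30059858] [ 0.13156405 -0.41055012  0.24794746] [-0.08034488  0.99676282 -0.00195007  0.00218591]
```

View pics/s4z.png

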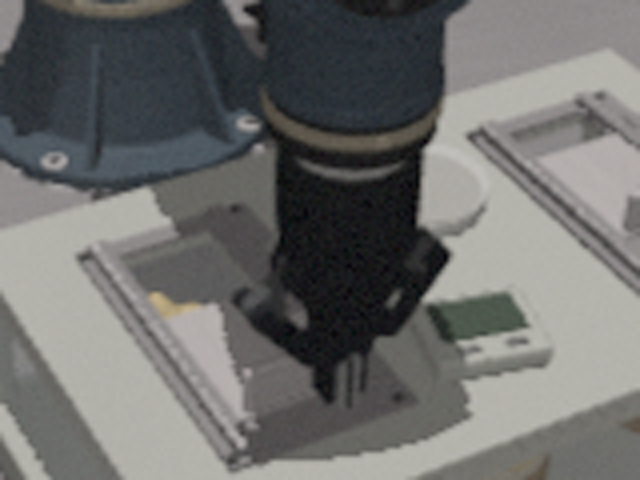

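The fingers are on B's far side, about 10 mm off toward the catch. I'll centre them, lower a bit and then push back.

Call:
send_rows --moves '[{"dx": 0.0015, "dy": -0.005, "dz": -0.002, "spin": -0.5}, {"dx": 0.0015, "dy": -0.005, "dz": -0.002, "spin": 0}, {"dx": 0, "dy": -0.001, "dz": -0.002, "spin": 0}, {"dx": -0.002, "dy": -0.0003, "dz": 0, "spin": 0}, {"dx": -0.002, "dy": -0.0003, "dz": 0, "spin": 0}, {"dx": -0.002, "dy": -0.0003, "dz": 0, "spin": 0}, {"dx": -0.002, "dy": -0.0003, "dz": 0, "spin": 0}, {"dx": -0.002, "dy": -0.0003, "dz": 0, "spin": 0}, {"dx": -0.002, "dy": -0.0003, "dz": 0, "spin": 0}, {"dx": -0.002, "dy": -0.0003, "dz": 0, "spin": 0}]'

```text
time: 8.68
ee_pos: [0.6571, -0.0764, 0.2958]
tcp_rot: [-0.075, 0.997, -0.002, 0.004]
ft_force: [-0.6, 0.5, 0.2]
grip_width: 0.003
```

Call:
send_rows --moves '[{"dx": -0.002, "dy": -0.0003, "dz": 0, "spin": 0}, {"dx": -0.002, "dy": -0.0003, "dz": 0, "spin": 0}, {"dx": -0.002, "dy": -0.0003, "dz": 0, "spin": 0}, {"dx": -0.002, "dy": -0.0003, "dz": 0, "spin": 0}, {"dx": -0.002, "dy": -0.0003, "dz": 0, "spin": 0}, {"dx": -0.002, "dy": -0.0003, "dz": 0, "spin": 0}, {"dx": -0.002, "dy": -0.0003, "dz": 0, "spin": 0}, {"dx": -0.002, "dy": -0.0003, "dz": 0, "spin": 0}, {"dx": -0.002, "dy": -0.0003, "dz": 0, "spin": 0}, {"dx": -0.002, "dy": -0.0003, "dz": 0, "spin": 0}]'

```text
time: 9.52
ee_pos: [0.6359, -0.0793, 0.296]
tcp_rot: [-0.076, 0.997, -0.002, 0.005]
ft_force: [4.4, 0.2, -2.2]
grip_width: 0.001
```

Call:
send_rows --moves '[{"dx": -0.002, "dy": -0.0003, "dz": 0, "spin": 0}, {"dx": -0.002, "dy": -0.0003, "dz": 0, "spin": 0}, {"dx": -0.002, "dy": -0.0003, "dz": 0, "spin": 0}, {"dx": -0.001, "dy": -0.0001, "dz": 0, "spin": 0}, {"dx": -0.001, "dy": -0.0001, "dz": 0, "spin": 0}, {"dx": -0.001, "dy": -0.0001, "dz": 0, "spin": 0}, {"dx": -0.0005, "dy": -0.0001, "dz": 0, "spin": 0}, {"dx": -0.0005, "dy": -0.0001, "dz": 0, "spin": 0}, {"dx": -0.0005, "dy": -0.0001, "dz": 0, "spin": 0}, {"dx": -0.0005, "dy": -0.0001, "dz": 0, "spin": 0}]'

```text
time: 10.35
ee_pos: [0.6232, -0.0812, 0.2961]
tcp_rot: [-0.075, 0.997, -0.002, 0.005]
ft_force: [1.5, 0.6, -0.6]
grip_width: -0.001
```

Call:
send_rows --moves '[{"dx": 0, "dy": 0, "dz": 0, "spin": 0}, {"dx": 0, "dy": 0, "dz": 0, "spin": 0}, {"dx": 0, "dy": 0, "dz": 0, "spin": 0}, {"dx": 0, "dy": 0, "dz": 0, "spin": 0}, {"dx": 0, "dy": 0, "dz": 0, "spin": 0}, {"dx": 0, "dy": 0, "dz": 0, "spin": 0}, {"dx": 0, "dy": 0, "dz": 0, "spin": 0}, {"dx": 0, "dy": 0, "dz": 0, "spin": 0}, {"dx": -0.0005, "dy": -0.0001, "dz": 0, "spin": 0}, {"dx": -0.0005, "dy": -0.0001, "dz": 0, "spin": 0}]'

```text
time: 11.18
ee_pos: [0.6219, -0.0814, 0.2961]
tcp_rot: [-0.076, 0.997, -0.002, 0.004]
ft_force: [0.4, 0.6, -0.1]
grip_width: 0.001
```

```bash
cat >> h.py <<'E'
def blob(d,x,y,r=5):
    g=d['pixels'].max(2).astype(float)[y-r:y+r+1,x-r:x+r+1];w=np.clip(np.median(g)*.75-g,0,None)
    Y,X=np.mgrid[y-r:y+r+1,x-r:x+r+1];return (X*w).sum()/w.sum(),(Y*w).sum()/w.sum()
E
python3 - <<'E'
from h import *
s=observe();print(s['ee_pos'],s['ft_force'],s['tcp_rot'])
d=grab('scene','s5.png')
a=d['pixels'][180:300,250:410,::-1];cv2.imwrite('pics/s5z.png',cv2.resize(a,None,fx=4,fy=4,interpolation=cv2.INTER_CUBIC))
E
```

```text
[ 0.62192611 -0.08137737  0.29607573] [ 0.42597459  0.59512266 -0.14205895] [-0.07551784  0.99713282 -0.00213152  0.00431889]
```

View pics/s5z.png

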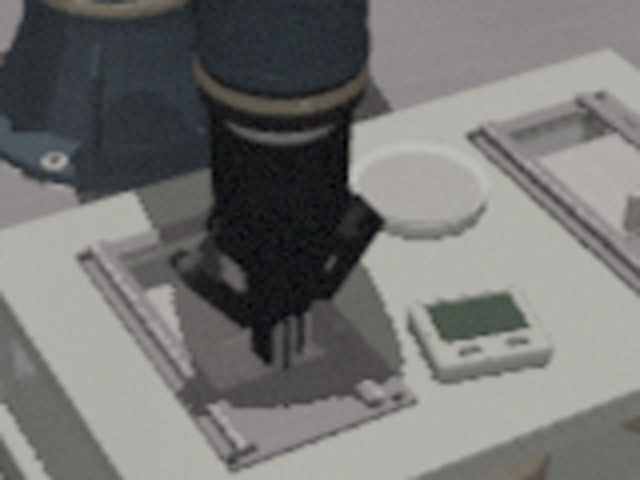

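The force has dropped to about zero with the fingers still advancing, and the finger is at crop (285,350) next to the lip. Backing off and up to inspect.

Call:
send_rows --moves '[{"dx": 0.01, "dy": 0.0014, "dz": 0, "spin": 0}, {"dx": 0.01, "dy": 0.0014, "dz": 0.005, "spin": 0}, {"dx": 0, "dy": 0, "dz": 0.02, "spin": 0}, {"dx": 0, "dy": 0, "dz": 0.025, "spin": 0}, {"dx": 0, "dy": 0, "dz": 0.02, "spin": 0}, {"dx": -0.015, "dy": 0.025, "dz": 0, "spin": 0}, {"dx": -0.02, "dy": 0.03, "dz": 0, "spin": 0}, {"dx": -0.02, "dy": 0.03, "dz": 0, "spin": 0}, {"dx": -0.015, "dy": 0.03, "dz": 0, "spin": 0}, {"dx": -0.01, "dy": 0.02, "dz": 0, "spin": 0}]'

```text
time: 12.07
ee_pos: [0.56, 0.0558, 0.3681]
tcp_rot: [-0.072, 0.997, -0.003, 0.004]
ft_force: [0.1, -0.2, 0.4]
grip_width: -0.003
```

Run:
```python
from h import *
s=observe();print(s['ee_pos'],s['ft_force'])
d=grab('scene','s6.png');t=grab('top','t6.png')
a=cv2.resize(d['pixels'][190:310,255:455,::-1],None,fx=3.5,fy=3.5,interpolation=cv2.INTER_CUBIC)
b=cv2.resize(t['pixels'][160:210+22,205:405,::-1],None,fx=3.5,fy=2.45,interpolation=cv2.INTER_CUBIC)
cv2.imwrite('pics/c6.png',np.vstack([a,b]))
```

```text
[0.56000691 0.05580931 0.36808627] [ 0.07346208 -0.17876767  0.41530132]
```

View pics/c6.png

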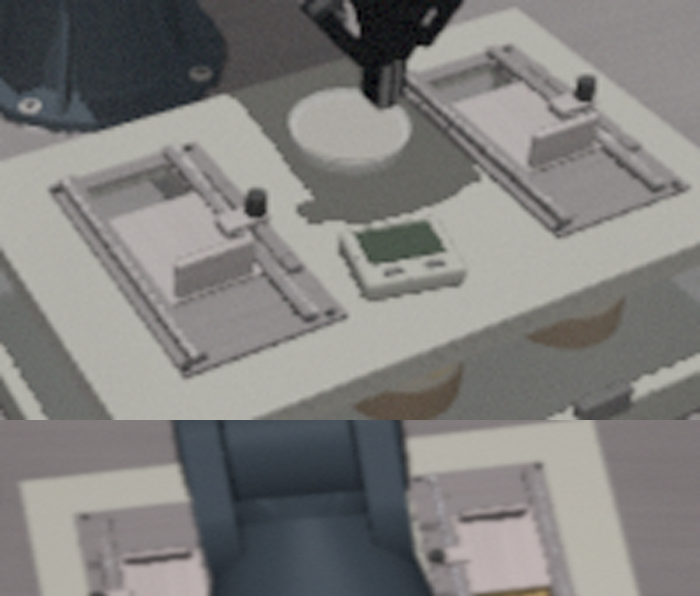

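Run:
```python
from h import *
n=np.array([-u[1],u[0]])
L=lambda f:dict(np.load(f'pics/{f}.png.npz'))
for f,P in(('t6',[((233,233),OA),((330,216),OB)]),('s6',[((422,214),OA),((328,248),OB)])):
    d=L(f)
    R=[]
    for pt,O in P:
        c=blob(d,*pt);p=ray(d,*c,.23)[:2];R.append(p);p=p-O;print(f,np.round(c,1),(p@u).round(4),(p@n).round(4))
    print((R[0]-R[1])@u,(R[0]-R[1])@n)
```

```text
t6 [232.7 232.7] -0.008 0.0506
t6 [329.1 215.9] -0.0041 0.0538
-0.0035712432212867268 0.2968829273885631
s6 [421.7 215.4] 0.0018 0.0476
s6 [327.6 248.4] 0.0079 0.05
-0.005862538331616915 0.2976432906836459
```

The A–B catch offset (3.6 to 5.9 mm) depends on the yaw, so I'll get a better yaw from the lid's long edges.

Run:
```python
from h import *
L=lambda f:dict(np.load(f'pics/{f}.png.npz'))
d=L('top0');g=d['pixels'].astype(float)
# far edge of lid: strongest vertical gradient near predicted line, per column
br=g[:,:,0]-0*g[:,:,2]; br=cv2.GaussianBlur(g[:,:,1]-g[:,:,2]*0.0,(3,3),0); chroma=cv2.GaussianBlur(g[:,:,1]-g[:,:,2],(3,3),0)
def edge(p0,p1,name,I):
    pts=[]
    for x in range(int(p0[0])+8,int(p1[0])-8):
        y=p0[1]+(p1[1]-p0[1])*(x-p0[0])/(p1[0]-p0[0]);ys=np.arange(int(y)-4,int(y)+6)
        gr=np.abs(I[ys+1,x]-I[ys-1,x]);gr=gr*(gr>gr.max()*.5);pts.append((x,(ys*gr).sum()/gr.sum()))
    W=np.array([ray(d,*p,.2)[:2] for p in pts]);vx,vy,x0,y0=cv2.fitLine(W.astype(np.float32),cv2.DIST_HUBER,0,1e-3,1e-3).ravel()
    r=(W-[x0,y0])@[-vy,vx];print(name,'yaw',np.degrees(np.arctan(-vx/vy)).round(2),'std',np.median(abs(r)).round(5))
c=lambda u,v:(204.6+u/4.1,149.6+v/4.1)
for I,k in((br,'g'),(chroma,'chroma')):
    edge(c(22,145),c(693,40),'far '+k,I);edge(c(80,557),c(767,443),'near '+k,I)
# flange screw dots refined: vent corners
C={'A':[(97,203),(241,180),(282,453),(136,475)],'B':[(490,138),(632,117),(678,388),(532,410)]}
Q={}
for k,v in C.items():
    Q[k]=np.array([ray(d,*blob(d,*[int(round(t)) for t in c(*p)],2),.204)[:2] for p in v]);print(k,Q[k].mean(0))
D=Q['A']-Q['B'];print('yaw by corner pairs',np.degrees(np.arctan2(-D[:,0],D[:,1])).round(2),np.linalg.norm(D,axis=1).round(4))
```

```text
far g yaw 8.21 std 0.00028
near g yaw 8.16 std 0.00047
far chroma yaw 8.25 std 0.00041
near chroma yaw 8.02 std 0.00095
A [nan nan]
B [ 0.56044378 -0.08756545]
yaw by corner pairs [8.02  nan 7.69 8.15] [0.2995    nan 0.3004 0.2991]h.py:21: RuntimeWarning: invalid value encountered in scalar divide
  Y,X=np.mgrid[y-r:y+r+1,x-r:x+r+1];return (X*w).sum()/w.sum(),(Y*w).sum()/w.sum()
```

Yaw of 8.2° is confirmed, so B really is about 4 to 5 mm more open than A, and one of them hasn't seated. I'll go back to B and push slowly, reading the force while moving.

Call:
send_rows --moves '[{"dx": 0.012, "dy": -0.02, "dz": 0, "spin": -0.5}, {"dx": 0.014, "dy": -0.022, "dz": 0, "spin": -0.5}, {"dx": 0.014, "dy": -0.022, "dz": 0, "spin": 0}, {"dx": 0.014, "dy": -0.022, "dz": 0, "spin": 0}, {"dx": 0.014, "dy": -0.022, "dz": 0, "spin": 0}, {"dx": 0.009, "dy": -0.014, "dz": 0, "spin": 0}, {"dx": 0.004, "dy": -0.006, "dz": 0, "spin": 0}, {"dx": 0, "dy": 0, "dz": 0, "spin": 0}, {"dx": 0, "dy": 0, "dz": 0, "spin": 0}, {"dx": 0, "dy": 0, "dz": 0, "spin": 0}]'

```text
time: 13.0
ee_pos: [0.6428, -0.0804, 0.3678]
tcp_rot: [-0.065, 0.998, -0.003, 0.003]
ft_force: [-0.3, 0.4, -0.6]
grip_width: -0.0
```

Call:
send_rows --moves '[{"dx": 0.004, "dy": 0.001, "dz": -0.005, "spin": 0.7}, {"dx": 0.003, "dy": 0, "dz": -0.01, "spin": 0}, {"dx": 0, "dy": 0, "dz": -0.01, "spin": 0}, {"dx": 0, "dy": 0, "dz": -0.01, "spin": 0}, {"dx": 0, "dy": 0, "dz": -0.01, "spin": 0}, {"dx": 0, "dy": 0, "dz": -0.01, "spin": 0}, {"dx": 0, "dy": 0, "dz": -0.008, "spin": 0}, {"dx": 0, "dy": 0, "dz": -0.004, "spin": 0}, {"dx": 0, "dy": 0, "dz": 0, "spin": 0}, {"dx": 0, "dy": 0, "dz": 0, "spin": 0}]'

```text
time: 13.83
ee_pos: [0.649, -0.0732, 0.2932]
tcp_rot: [-0.076, 0.997, -0.003, 0.003]
ft_force: [1.0, 0.0, -0.1]
grip_width: -0.001
```

Call:
send_rows --moves '[{"dx": -0.004, "dy": -0.002, "dz": 0.001, "spin": 0}, {"dx": -0.004, "dy": -0.002, "dz": 0.001, "spin": 0}, {"dx": -0.004, "dy": -0.001, "dz": 0, "spin": 0}, {"dx": -0.004, "dy": -0.0006, "dz": 0, "spin": 0}, {"dx": -0.002, "dy": -0.0003, "dz": 0, "spin": 0}, {"dx": -0.002, "dy": -0.0003, "dz": 0, "spin": 0}, {"dx": -0.001, "dy": -0.0001, "dz": 0, "spin": 0}, {"dx": -0.001, "dy": -0.0001, "dz": 0, "spin": 0}, {"dx": -0.001, "dy": -0.0001, "dz": 0, "spin": 0}, {"dx": -0.001, "dy": -0.0001, "dz": 0, "spin": 0}]'

```text
time: 14.67
ee_pos: [0.6229, -0.0804, 0.2978]
tcp_rot: [-0.076, 0.997, -0.003, 0.004]
ft_force: [0.3, 0.9, -0.3]
grip_width: 0.003
```

Call:
send_rows --moves '[{"dx": 0, "dy": 0, "dz": 0, "spin": 0}, {"dx": 0, "dy": 0, "dz": 0, "spin": 0}, {"dx": 0, "dy": 0, "dz": 0, "spin": 0}, {"dx": 0, "dy": 0, "dz": 0, "spin": 0}, {"dx": 0, "dy": 0, "dz": 0, "spin": 0}, {"dx": 0, "dy": 0, "dz": 0, "spin": 0}, {"dx": 0, "dy": 0, "dz": 0, "spin": 0}, {"dx": 0, "dy": 0, "dz": 0, "spin": 0}, {"dx": -0.001, "dy": -0.0001, "dz": 0, "spin": 0}, {"dx": -0.001, "dy": -0.0001, "dz": 0, "spin": 0}]'

```text
time: 15.5
ee_pos: [0.6211, -0.0805, 0.2973]
tcp_rot: [-0.076, 0.997, -0.003, 0.004]
ft_force: [0.1, 0.0, 0.7]
grip_width: 0.0
```

Call:
send_rows --moves '[{"dx": 0, "dy": 0, "dz": 0, "spin": 0}, {"dx": 0, "dy": 0, "dz": 0, "spin": 0}, {"dx": 0, "dy": 0, "dz": 0, "spin": 0}, {"dx": 0, "dy": 0, "dz": 0, "spin": 0}, {"dx": 0, "dy": 0, "dz": 0, "spin": 0}, {"dx": 0, "dy": 0, "dz": 0, "spin": 0}, {"dx": 0, "dy": 0, "dz": 0, "spin": 0}, {"dx": 0, "dy": 0, "dz": 0, "spin": 0}, {"dx": -0.001, "dy": -0.0001, "dz": 0, "spin": 0}, {"dx": -0.001, "dy": -0.0001, "dz": 0, "spin": 0}]'

```text
time: 16.33
ee_pos: [0.6188, -0.0807, 0.2973]
tcp_rot: [-0.076, 0.997, -0.003, 0.004]
ft_force: [-0.6, -0.6, 0.2]
grip_width: -0.001
```

The fingers went 3 mm past the earlier end with no force, so B's lip had already snapped away: B is seated. A must then be a few mm short. Going to A.

Call:
send_rows --moves '[{"dx": 0.01, "dy": 0.0014, "dz": 0, "spin": 0}, {"dx": 0.006, "dy": 0.001, "dz": 0.01, "spin": 0}, {"dx": 0, "dy": 0, "dz": 0.025, "spin": 0}, {"dx": 0, "dy": 0, "dz": 0.025, "spin": 0}, {"dx": -0.005, "dy": 0.015, "dz": 0.01, "spin": 0}, {"dx": -0.014, "dy": 0.035, "dz": 0, "spin": 0}, {"dx": -0.014, "dy": 0.035, "dz": 0, "spin": 0}, {"dx": -0.014, "dy": 0.035, "dz": 0, "spin": 0}, {"dx": -0.014, "dy": 0.035, "dz": 0, "spin": 0}, {"dx": -0.014, "dy": 0.035, "dz": 0, "spin": 0}]'

```text
time: 17.17
ee_pos: [0.5557, 0.1142, 0.3671]
tcp_rot: [-0.071, 0.997, -0.003, 0.003]
ft_force: [-0.2, 0.3, 0.3]
grip_width: -0.001
```

Call:
send_rows --moves '[{"dx": -0.012, "dy": 0.028, "dz": 0, "spin": 0}, {"dx": -0.012, "dy": 0.028, "dz": 0, "spin": 0}, {"dx": -0.01, "dy": 0.022, "dz": 0, "spin": 0}, {"dx": -0.004, "dy": 0.008, "dz": 0, "spin": 0}, {"dx": 0, "dy": 0, "dz": 0, "spin": 0}, {"dx": 0, "dy": 0, "dz": 0, "spin": 0}, {"dx": 0, "dy": 0, "dz": 0, "spin": 0}, {"dx": 0, "dy": 0, "dz": 0, "spin": 0}, {"dx": 0, "dy": 0, "dz": 0, "spin": 0}, {"dx": 0, "dy": 0, "dz": 0, "spin": 0}]'

```text
time: 18.0
ee_pos: [0.5099, 0.2095, 0.3661]
tcp_rot: [-0.074, 0.997, -0.002, 0.003]
ft_force: [-0.2, -0.8, 0.1]
grip_width: -0.004
```

Call:
send_rows --moves '[{"dx": 0.004, "dy": -0.001, "dz": -0.006, "spin": 0}, {"dx": 0.002, "dy": 0, "dz": -0.01, "spin": 0}, {"dx": 0, "dy": 0, "dz": -0.01, "spin": 0}, {"dx": 0, "dy": 0, "dz": -0.01, "spin": 0}, {"dx": 0, "dy": 0, "dz": -0.01, "spin": 0}, {"dx": 0, "dy": 0, "dz": -0.01, "spin": 0}, {"dx": 0, "dy": 0, "dz": -0.007, "spin": 0}, {"dx": 0, "dy": 0, "dz": -0.003, "spin": 0}, {"dx": 0, "dy": 0, "dz": 0, "spin": 0}, {"dx": 0, "dy": 0, "dz": 0, "spin": 0}]'

```text
time: 18.83
ee_pos: [0.5183, 0.2048, 0.2903]
tcp_rot: [-0.071, 0.997, -0.003, 0.001]
ft_force: [-0.4, -0.5, 0.5]
grip_width: -0.003
```

Earlier end was x = 0.5425. Approaching it now.

Call:
send_rows --moves '[{"dx": 0.003, "dy": 0.002, "dz": 0.002, "spin": 0.5}, {"dx": 0.003, "dy": 0.002, "dz": 0.002, "spin": 0}, {"dx": 0.003, "dy": 0.0006, "dz": 0, "spin": 0}, {"dx": 0.003, "dy": 0.0004, "dz": 0, "spin": 0}, {"dx": 0.003, "dy": 0.0004, "dz": 0, "spin": 0}, {"dx": 0.003, "dy": 0.0004, "dz": 0, "spin": 0}, {"dx": 0.002, "dy": 0.0003, "dz": 0, "spin": 0}, {"dx": 0.001, "dy": 0.0001, "dz": 0, "spin": 0}, {"dx": 0.001, "dy": 0.0001, "dz": 0, "spin": 0}, {"dx": 0.001, "dy": 0.0001, "dz": 0, "spin": 0}]'

```text
time: 19.67
ee_pos: [0.5444, 0.2123, 0.2966]
tcp_rot: [-0.076, 0.997, -0.003, 0.002]
ft_force: [-8.3, -0.5, 6.3]
grip_width: 0.0
```

A resists with 8 N just past the earlier end, so it was already seated. Backing off at once and checking both visually.

Call:
send_rows --moves '[{"dx": -0.01, "dy": -0.0014, "dz": 0, "spin": 0}, {"dx": -0.012, "dy": -0.0017, "dz": 0.005, "spin": 0}, {"dx": 0, "dy": 0, "dz": 0.025, "spin": 0}, {"dx": 0, "dy": 0, "dz": 0.025, "spin": 0}, {"dx": 0, "dy": 0, "dz": 0.02, "spin": 0}, {"dx": 0.005, "dy": -0.035, "dz": 0.01, "spin": 0}, {"dx": 0.01, "dy": -0.035, "dz": 0, "spin": 0}, {"dx": 0.01, "dy": -0.035, "dz": 0, "spin": 0}, {"dx": 0.01, "dy": -0.03, "dz": 0, "spin": 0}, {"dx": 0, "dy": 0, "dz": 0, "spin": 0}]'

```text
time: 20.5
ee_pos: [0.5505, 0.0696, 0.3882]
tcp_rot: [-0.079, 0.997, -0.003, 0.002]
ft_force: [-0.0, 0.1, 0.0]
grip_width: -0.002
```

Run:
```python
from h import *
print(observe()['ee_pos'],observe()['ft_force'])
n=np.array([-u[1],u[0]])
for f,P in(('top',[((233,233),OA),((330,216),OB)]),('scene',[((422,214),OA),((328,248),OB)])):
    d=grab(f,f+'7.png');R=[]
    for pt,O in P:
        c=blob(d,*pt);p=ray(d,*c,.23)[:2];R.append(p);p=p-O;print(f,np.round(c,1),(p@u).round(4),(p@n).round(4))
    print((R[0]-R[1])@u)
    if f=='scene':
        a=cv2.resize(d['pixels'][195:240,380:460,::-1],None,fx=5,fy=5,interpolation=cv2.INTER_CUBIC);b=cv2.resize(d['pixels'][230:305,265:365,::-1],None,fx=4,fy=4,interpolation=cv2.INTER_CUBIC)
    else: t1=cv2.resize(d['pixels'][190:275,220:280,::-1],None,fx=3.3,fy=3.3,interpolation=cv2.INTER_CUBIC);t2=cv2.resize(d['pixels'][175:260,315:375,::-1],None,fx=3.3,fy=3.3,interpolation=cv2.INTER_CUBIC)
o=np.zeros((590,800,3),np.uint8);o[:225,:400]=a;o[:300,400:]=b;o[302:302+t1.shape[0],:t1.shape[1]]=t1;o[302:302+t2.shape[0],400:400+t2.shape[1]]=t2
cv2.imwrite('pics/c7.png',o)
```

```text
[0.55050573 0.06961128 0.3882258 ] [-0.01878803  0.13055092  0.03164154]
top [232.8 232.9] -0.0085 0.0504
top [329.6 217.4] -0.0092 0.053
0.0009548845285476046
scene [421.8 215.4] 0.0019 0.0479
scene [326.5 247.4] 0.0032 0.0495
-0.001018839689432234
```

View pics/c7.png

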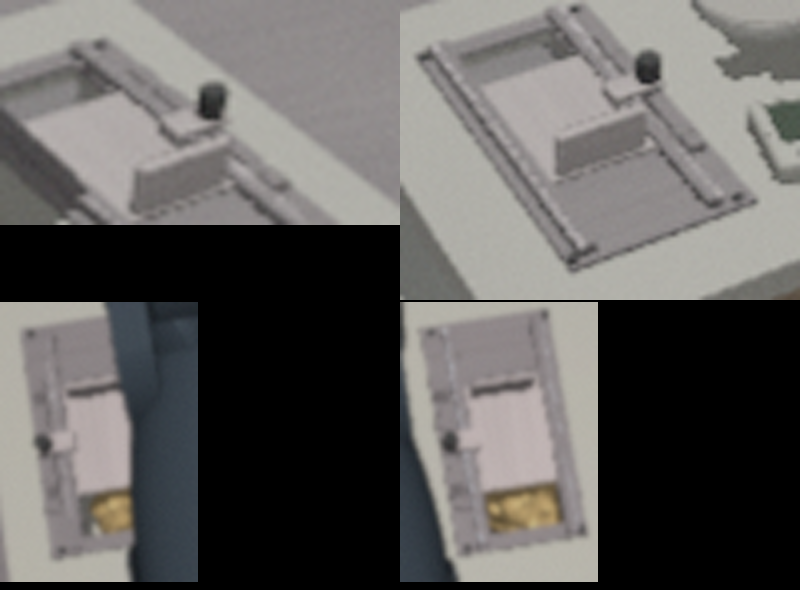

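The two catches now agree within 1 mm in both views, and each sits midway between the outer two notches (top crop A at (43,441), B at (450,441)). A also sprang back to where it was after the 8 N test, and the arm is clear. Handing in.

```bash
python3 -c "
from h import *
print(manip.finish_job(), observe()['time'])"
```

```text
the job is handed in; nothing more can be done
the job is handed in; nothing more can be done
```

I pushed both shutters to the half-open stop with closed fingertips and handed the job in at about 20.7 s of the 43 s allowed. No verdict was reported, so these are my own checks.

- **Vent A:** I pushed it open about 34 mm from behind the lip. On a second visit it pushed back with about 8 N just past its resting place. After I backed off, the images put it within 0.5 mm of where it had been, so it is seated.
- **Vent B:** I pushed it closed from the far side. After the first push the force had dropped, but the images showed it still 4–6 mm more open than A. I went back and pushed a little further. I felt no clear force on that second push.
- **Last images:** The two catches agree within about 1 mm in both cameras. Each sits midway between the outer notches, and the force on the tool was about zero. I could not read the joint values directly, so "seated" rests on this match and on A's resistance.
- **Limits respected:** The largest reading at the end of a move was about 8 N along the slide (about 10 N in all). The fingers stayed shut, so no lip was pinched.
- **Loose items:** I did not measure them after the start, but the hygrometer and dish looked unmoved in the images.

One move was refused because rows were incomplete; nothing moved, and I resent it.

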